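# Hang the glue pot on the swing arm over the drip dish

## Robot

A 6-joint arm with a two-finger parallel gripper is mounted at the origin on a cart in front of the work surface, level with it; the furniture and walls round the work are solid. World frame = base frame: x ahead of the robot, y to its left, z up, the work surface at z = 0. Lengths are in m, angles in rad, forces in N, time in s.
With the tool pointing down it reaches from about 0.325 to 0.9 m from the base axis. Payload 6.1 kg.
Tool frame: the origin (TCP) lies midway between the tips of the shut fingers; the grasp point (between the pads) lies behind it (bot.pinch_z is the z of the grasp point in the tool frame, in m); z points along the fingers, y is the line along which they close (so a half turn about z gives the same grasp; the last joint's range is limited). The gripper opens to 87 mm and grips with 3 to 60 N. Pads are 19 mm wide; open, the fingers measure 117 mm over their backs; the gripper's body (75 mm by 190 mm) begins 51 mm behind the grasp point.
Start: joints at [1.126, 0.22, 1.526, -0, 1.395, -0.126], TCP at [0.196, 0.594, 0.223] pointing down, gripper open.
Joint ranges: [-2.98, 2.98], [-0.91, 2.08], [0.09, 2.57], [-1.24, 4.39], [0.2, 2.65], [-2.68, 2.68]. Speed limits (rad/s): [2.57, 2.57, 3.01, 3.14, 3.14, 3.14].

## Interface

Orientations are given as a 3x3 rotation matrix whose columns are the frame's x, y, z axes.
In Python, from bench import bot, cams, telemetry, ticket gives the robot as it stands (bot), with the cameras (cams), the readings (telemetry) and the job (ticket).
- The arm moves only by the tool jog_arm, called as name(argument=value, ...) on one line, values as JSON. Schema: {"type":"object","properties":{"steps":{"type":"array","items":{"type":"array","prefixItems":[{"type":"array","items":{"type":"number"},"minItems":3,"maxItems":3},{"type":"array","items":{"type":"number"},"minItems":3,"maxItems":3},{"type":"number"}],"minItems":3,"maxItems":3},"minItems":1,"maxItems":8},"grip_n":{"type":"number"},"only":{"type":"string"},"quiet":{"type":"boolean"},"lines":{"type":"string"}},"required":["steps"],"additionalProperties":false}. steps is a list of rows, 1 to 8 of them, each written [[rx, ry, rz], [dx, dy, dz], opening]: a rotation vector rx, ry, rz in fractions of the full range, 1 being 2 pi rad, then dx, dy, dz in normalised numbers (1 is 1 m), then the finger opening in m; each row is the pose to reach, as a shift and turn from the pose commanded when the call began, along the tool's axes at that moment; what a row does not reach only later rows make up. A row lasts 1/8 s, in which the tool goes at most 0.0625 m and 0.188 rad, less where a joint would pass 70% of its speed; a pose out of reach is approached as far as the arm can. The fingers move at their own pace and stop on an object; grip_n is the grip in N (left out, the last holds). Time passes only in rows, so rows that do not move let the fingers close. The tool returns the time, the measured TCP pose, the force, the opening and the grip force at its end. only (a regular expression) keeps the lines of the reply that match it, lines (a string "A,B") keeps lines A to B, and quiet returns only ok. No shift or turn number may pass 1 either way. Input that does not fit is refused with a message, and nothing moves.
- telemetry.sense(): the state, without advancing time (a new reading comes with each control period).
- cams.capture(name): name is "side" or "top"; returns a dict with "frame" (420x560x3 uint8, blue, green, red), "mtx" (3x3 intrinsics, pixels), "k1" (the pictures are not rectified: a ray, as slopes to the right and down, at radius r is drawn at 1 + k1 r^2 times it, then the intrinsics apply), "camera_from_world" (4x4, takes a point from world to camera coordinates). Camera axes: x right, y up, looking along -z (the intrinsics and any distortion apply to the point x, -y, -z); pixel columns grow to the right and rows downward; lengths in m; the calibration is good to about 2 mm. A picture is of the moment at which its call begins. There is no depth.
- ticket.close_job(): hands the job in; it is judged then, once.
The state is a dict: "time": time; "q": joint angles; "joint_vel": joint speeds; "joint_torque": joint torques, N m; "tool_pos": TCP position; "ee_rot": TCP orientation; "contact_force": force on the tool from outside, world axes, zero at the start; "torque": the same for the moment, N m; "opening": finger opening in m; "gripper_force": force on a finger pad.
Only numpy, scipy, OpenCV 4.12 (cv2) and the standard library are available. Lean on these libraries where they do the work, as an engineer would, in place of code of your own. Each camera call takes 0.05 s, during which the arm holds its last target. There are 200 camera calls.

## Task

Hang the iron glue pot by its handle on the hook of the swing arm, and swing the arm so that the pot hangs clear of the bench, centred over the white drip dish. Keep the pot upright all the while so that nothing would spill, leave the other things on the bench where they are, and let go of everything with the pot hanging still.

Things in the scene. Friction and masses are not known exactly. Their poses are not given: they have to be found in the camera images.
- glue_pot: dark iron open pot, 68 mm diameter, 66 mm high, about 0.3 to 0.5 kg, standing on the bench, with a rigid upright steel handle: an arch of 8 mm round bar in the pot's y-z plane, 82 mm wide along y, with its peak in the middle and a wooden knob on the peak. Origin: centre of the underside; z up
- bail_top (a point): centre line of the handle's round bar at the peak of its arch, 140 mm above the pot's underside; the bar runs along the pot's y here. The opening below it is 70 mm high at the middle (pot rim at 66 mm, bar's underside at 136 mm)
- knob (a point): point on the axis of the wooden knob where it is well gripped, 166 mm above the pot's underside; the knob is 26 mm in diameter and reaches from 146 to 183 mm above the underside
- stand: green and steel swing-arm stand fixed to the bench: round foot 90 mm diameter, upright post with its sleeve and cap reaching 223 mm above the bench. Origin: on the post's axis at bench height; the frame does not turn with the arm
- swing_arm (a joint): angle of the swing arm about the upright post, rad, counterclockwise seen from above; at 0 the arm points along the stand's -x; range -1.3 to 1.3. It turns stiffly (0.25 N m of friction) and stays where it is left. The arm is a level steel bar of 10 mm diameter, its centre 200 mm above the bench
- hook_seat (a point): point in the saddle near the arm's end, 170 mm from the post's axis, 195 mm above the bench, where the centre of the handle's bar lies when the pot hangs; turns with the arm; x along the arm toward the post, y across it. The saddle's bar centre is 186 mm above the bench; beyond it the arm turns up to a tip with a green ball, top 214 mm above the bench, 197 mm from the post's axis
- drip_dish: white round dish, 110 mm diameter, 22 mm high, fixed on the bench at one side of the stand, about 170 mm from the post's axis. Origin: centre of the underside
- block_d: turned wooden disc, 56 mm diameter, 32 mm high, lying loose at the other side of the stand. Leave it alone. Origin: centre of the underside
- wax_block: cream block of wax, 40 x 56 x 20 mm, loose. Leave it alone. Origin: centre of the underside
- tape_spool: green spool of tape, 53 mm diameter, 20 mm high, loose. Leave it alone. Origin: centre of the underside

How it is judged:
At the end, for the whole second after the job is handed in: The handle's bar lies in the hook's saddle (its peak within 14 mm of the seat point), the pot hangs upright within 0.2 rad and more than 35 mm above the bench, its centre within 30 mm of the dish's centre seen from above, at rest (under 0.04 m/s and 0.4 rad/s) (distance between bail_top and hook_seat below 0.014 m and horizontal distance between glue_pot and drip_dish below 0.03 m and angle between glue_pot's own z axis and vertical below 0.2 rad and height (world z) of glue_pot above 0.035 m and linear speed of glue_pot below 0.04 m/s and angular speed of glue_pot below 0.4 rad/s); the robot touches nothing.
It fails at once if the pot tips by more than 0.5 rad (angle between glue_pot's own z axis and vertical above 0.5 rad).
It fails at once if the wooden disc, the wax block or the tape spool is shifted by more than 30 mm (distance of any of block_d, wax_block, tape_spool from where it was at the start of the episode above 0.03 m).
It also fails if it takes over 69 s, if anything falls off the work surface, if the arm or the gripper's body presses on something with over 40 N, if the wrist force passes 120 N, or if a joint passes its speed limit or range.

## Working session

There is one attempt and no reset: what is moved stays moved. The work goes in short steps, Python scripts to look and compute and a tool call to move; the robot and the scene stay as the last step left them, time stands still between calls to the robot, and variables do not carry over. Pictures are saved under pics/ and viewed, at most 10 in all, crops included, and the job is handed in when it is done.

```bash
ls; mkdir -p pics; python3 - <<'E'
from bench import bot, cams, telemetry, ticket
import cv2,numpy as np,pickle
for n in("side","top"):
    c=cams.capture(n);cv2.imwrite(f"pics/{n}0.png",c["frame"]);pickle.dump(c,open(n+"0.pkl","wb"))
    print(n,c["mtx"].tolist(),c["k1"],np.round(c["camera_from_world"],3).tolist())
s=telemetry.sense();print(s["tool_pos"],np.round(s["ee_rot"],3).tolist(),bot.pinch_z,s["opening"],s["time"])
E
```

```text
bench.py
pics
side [[383.7005759700489, 0.0, 283.01983872091523], [0.0, 383.7005759700489, 204.84268622109482], [0.0, 0.0, 1.0]] 0.019656675052470717 [[-0.624, 0.782, 0.005, 0.463], [-0.656, -0.526, 0.542, 0.254], [0.426, 0.335, 0.841, -1.264], [0.0, 0.0, 0.0, 1.0]]
top [[439.31055291527684, 0.0, 276.15851483563597], [0.0, 439.31055291527684, 207.20448549350382], [0.0, 0.0, 1.0]] -0.14318664756604735 [[-0.021, -1.0, 0.006, -0.106], [0.976, -0.019, 0.218, -0.588], [-0.218, 0.01, 0.976, -0.885], [0.0, 0.0, 0.0, 1.0]]
[0.19565496 0.59300378 0.22154712] [[-0.95, 0.313, -0.001], [0.313, 0.95, -0.002], [0.0, -0.002, -1.0]] -0.0187 0.08704935292435441 0.1
```

View pics/side0.png

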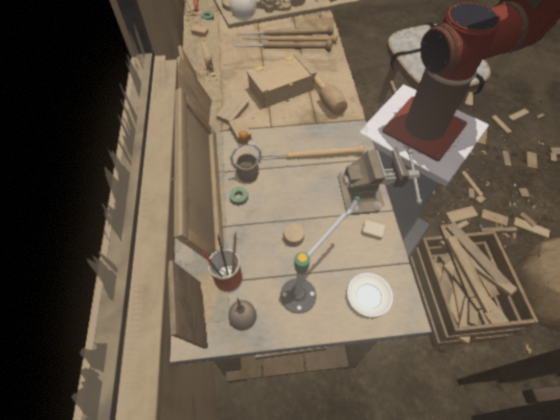

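View pics/top0.png

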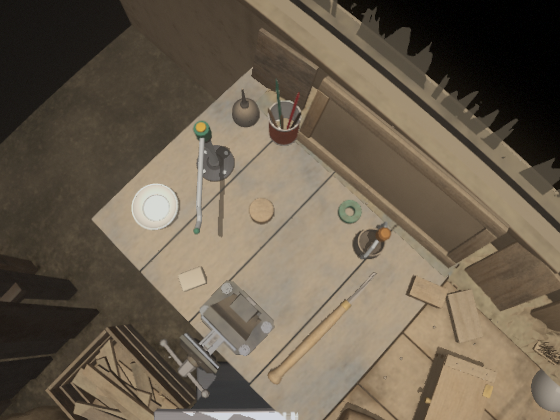

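The views show the pot at top (372,240) / side (246,165) and its orange knob at (384,233) / (243,134). The stand foot is at (215,161) / (298,295), the arm tip at (197,231) / (357,201), and the dish at (156,207) / (370,295). I'll take close-ups and a first triangulation next.

```bash
cat > h.py <<'E'
import cv2,numpy as np,pickle
def ray(c,uv):
    K=c["mtx"];k=c["k1"]
    s=cv2.undistortPoints(np.array([[uv]],float),K,np.array([k,0,0,0.]))[0,0]
    T=c["camera_from_world"];R=T[:3,:3];o=-R.T@T[:3,3]
    d=R.T@np.array([s[0],-s[1],-1.]);return o,d/np.linalg.norm(d)
def onz(c,uv,z):
    o,d=ray(c,uv);return o+d*(z-o[2])/d[2]
def tri(a,ua,b,ub):
    A=np.zeros((3,3));v=np.zeros(3);rs=[ray(a,ua),ray(b,ub)]
    for o,d in rs:
        P=np.eye(3)-np.outer(d,d);A+=P;v+=P@o
    p=np.linalg.solve(A,v);return p,[round(float(np.linalg.norm((np.eye(3)-np.outer(d,d))@(p-o))),4) for o,d in rs]
def proj(c,p):
    T=c["camera_from_world"];q=T[:3,:3]@p+T[:3,3];s=np.array([q[0],-q[1]])/-q[2]
    s*=1+c["k1"]*(s@s);return (c["mtx"]@[*s,1])[:2]
def load(i):return pickle.load(open(f"side{i}.pkl","rb")),pickle.load(open(f"top{i}.pkl","rb"))
E
python3 - <<'E'
from h import *
S,T=load(0)
print("knob",tri(S,(243,134),T,(384,233)))
print("tip",tri(S,(357,201),T,(197,231)));print("cap",tri(S,(302,259),T,(202,128)))
for n,u,v,z in(("dish",(370,295),(156,207),.02),("foot",(298,295),(215,162),.01),("disc",(293,233),(261,209),.03),("spool",(239,196),(350,212),.02),("wax",(373,230),(192,279),.02)):
    print(n,onz(S,u,z),onz(T,v,z))
a=[cv2.resize(i["frame"][y:y+75,x:x+100],(400,300),interpolation=cv2.INTER_CUBIC) for i,x,y in((S,195,115),(T,325,200),(S,290,190),(T,150,165))]
cv2.imwrite("pics/crop.png",np.vstack([np.hstack(a[:2]),np.hstack(a[2:])]))
E
```

```text
knob (array([ 0.50717052, -0.32214319,  0.17513785]), [0.0013, 0.0013])
tip (array([0.51360268, 0.02965292, 0.19813907]), [0.0001, 0.0001])
cap (array([0.71076096, 0.02203156, 0.21102119]), [0.0, 0.0])
dish [0.60758712 0.16205254 0.02      ] [0.60114574 0.1563602  0.02      ]
foot [0.71402446 0.02375536 0.01      ] [0.70928741 0.02290115 0.01      ]
disc [ 0.59396053 -0.08547996  0.03      ] [ 0.58961788 -0.08443714  0.03      ]
spool [ 0.59109061 -0.28134182  0.02      ] [ 0.58087183 -0.28619179  0.02      ]
wax [0.4477295 0.0733776 0.02     ] [0.43677982 0.07027516 0.02      ]
```

View pics/crop.png

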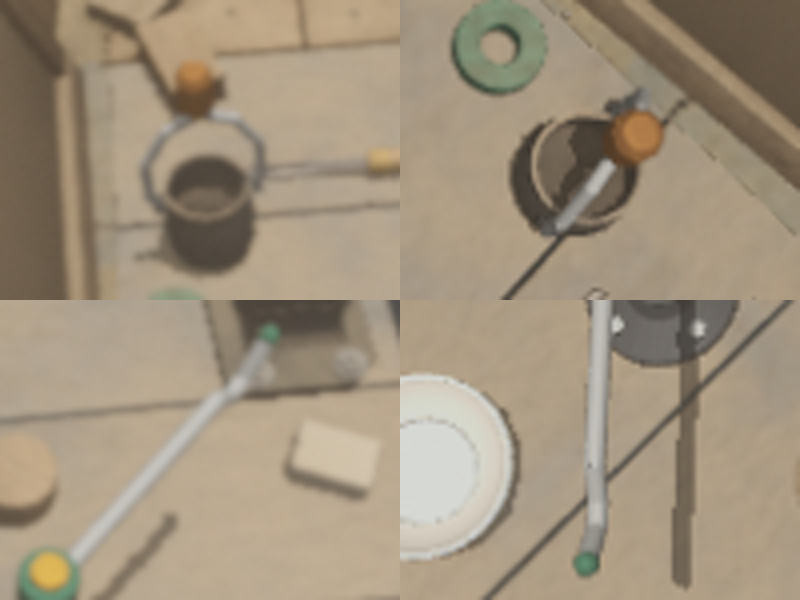

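The crops put the ball tip at side (357.5,198.3) / top (196.3,230.8). The handle feet are at side (234,165), (259,161) and top (382,225), (363,257). The plan is to swing the empty arm over the dish first, then hang the pot.

```bash
cat >> h.py <<'E'
def plan(pos,ydeg):
    "rotation about tool z and tool-axes shift from present pose to TCP pos with tool y at ydeg"
    from bench import bot, cams, telemetry, ticket
    s=telemetry.sense();R=s["ee_rot"];y=np.radians(ydeg)
    G=np.array([[-np.sin(y),np.cos(y),0],[np.cos(y),np.sin(y),0],[0,0,-1.]]);G[:,0]=np.cross(G[:,1],G[:,2])
    rv=cv2.Rodrigues(R.T@G)[0].ravel();print("rv",np.round(rv,3),"d",np.round(R.T@(np.array(pos)-s["tool_pos"]),4),"t",s["time"])
E
python3 - <<'E'
from h import *
S,T=load(0)
tip=tri(S,(357.5,198.3),T,(196.3,230.8));print("tip",tip);cap=tri(S,(302.5,258),T,(202,128));print("cap",cap)
d=(tip[0]-cap[0])[:2];print("arm deg",np.degrees(np.arctan2(d[1],d[0])),np.linalg.norm(d))
a=tri(S,(234,165),T,(382.5,225));b=tri(S,(259,161),T,(363,257));print(a,b)
# arch line top view at heights: foot near knob
e=(a[0]-b[0])[:2];print("bar deg",np.degrees(np.arctan2(e[1],e[0])),np.linalg.norm(e),(a[0]+b[0])/2)
print("knob",tri(S,(243.5,134.5),T,(383.5,233.5)),onz(S,(243.7,131.5),.183),onz(T,(384,233.5),.183))
st=np.array([.711,.0225]);
p=st+.12*d/np.linalg.norm(d);print(p);plan([*p,.26],np.degrees(np.arctan2(d[1],d[0]))-90)
E
```

```text
tip (array([0.5126034 , 0.02900217, 0.20725626]), [0.0003, 0.0003])
cap (array([0.70952567, 0.02185703, 0.21361035]), [0.0003, 0.0003])
arm deg 177.92198934664322 0.19705185664069377
(array([ 0.54028391, -0.345306  ,  0.06217833]), [0.0031, 0.0031]) (array([ 0.47496271, -0.30415817,  0.04779985]), [0.0, 0.0])
bar deg -32.208093279954205 0.07720105832950407 [ 0.50762331 -0.32473209  0.05498909]
knob (array([ 0.50645111, -0.32145651,  0.17319609]), [0.0012, 0.0012]) [ 0.50491476 -0.32255381  0.183     ] [ 0.50431909 -0.31879786  0.183     ]
[0.59107891 0.02685122]
rv [-0.002 -0.    -0.283] d [-0.5529 -0.4138 -0.0378] t 0.1
```

The rows are not in the units I measure in: turns go in shares of 2 pi rad. I convert before sending: -0.283 rad is -0.045.

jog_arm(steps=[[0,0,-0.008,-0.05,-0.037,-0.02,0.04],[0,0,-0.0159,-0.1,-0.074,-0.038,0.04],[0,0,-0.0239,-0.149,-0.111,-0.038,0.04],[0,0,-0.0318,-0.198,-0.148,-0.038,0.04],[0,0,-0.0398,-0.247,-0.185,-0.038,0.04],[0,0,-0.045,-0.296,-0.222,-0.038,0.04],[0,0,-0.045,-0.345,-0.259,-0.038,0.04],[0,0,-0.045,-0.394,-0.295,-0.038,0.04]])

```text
refused: steps[0]: [0, 0, -0.008, -0.05, -0.037, -0.02, 0.04] is too long (schema: maxItems 3). Nothing was moved.
```

Wrong form. The message asks for rows with the three-number parts in brackets of their own, so I'll send the same numbers that way.

jog_arm(steps=[[[0,0,-0.008],[-0.05,-0.037,-0.02],0.04],[[0,0,-0.0159],[-0.1,-0.074,-0.038],0.04],[[0,0,-0.0239],[-0.149,-0.111,-0.038],0.04],[[0,0,-0.0318],[-0.198,-0.148,-0.038],0.04],[[0,0,-0.0398],[-0.247,-0.185,-0.038],0.04],[[0,0,-0.045],[-0.296,-0.222,-0.038],0.04],[[0,0,-0.045],[-0.345,-0.259,-0.038],0.04],[[0,0,-0.045],[-0.394,-0.295,-0.038],0.04]])

```text
time: 1.1
tool_pos: [0.4782, 0.188, 0.2603]
ee_rot: [[-0.999, 0.036, -0.0], [0.036, 0.999, 0.0], [0.0, 0.0, -1.0]]
contact_force: [0.9, 0.5, 1.1]
opening: 0.0401
gripper_force: 0.0
```

```bash
python3 - <<'E'
from h import *
plan([.591,.0268,.26],87.9)
E
```

```text
rv [ 0.    -0.     0.001] d [-0.1185 -0.1571  0.0003] t 1.1
```

jog_arm(steps=[[[0,0,0],[-0.03,-0.04,0],0.04],[[0,0,0],[-0.06,-0.08,0],0.04],[[0,0,0],[-0.09,-0.12,0],0.04],[[0,0,0],[-0.1185,-0.157,0],0.04],[[0,0,0],[-0.1185,-0.157,0.02],0.04],[[0,0,0],[-0.1185,-0.157,0.04],0.04],[[0,0,0],[-0.1185,-0.157,0.06],0.04],[[0,0,0],[-0.1185,-0.157,0.073],0.04]])

```text
time: 2.1
tool_pos: [0.5891, 0.0298, 0.1854]
ee_rot: [[-0.999, 0.034, -0.002], [0.034, 0.999, 0.0], [0.002, 0.0, -1.0]]
contact_force: [0.0, 0.1, -0.2]
opening: 0.04
gripper_force: 0.0
```

```bash
python3 - <<'E'
from h import *
S,T=load(0)
d=np.array([onz(S,(370,295),.02),onz(T,(156,207),.02)])
# dish by white mask
from bench import bot, cams, telemetry, ticket
for n,c in(("S",S),("T",T)):
    f=c["frame"];h=cv2.cvtColor(f,cv2.COLOR_BGR2HSV);m=cv2.inRange(h,(0,0,165),(180,70,255))
    cs,_=cv2.findContours(m,0,2);cs=[k for k in cs if cv2.contourArea(k)>300]
    for k in cs:
        e=cv2.fitEllipse(k);print(n,e,onz(c,e[0],.02))
E
```

```text
S ((208.4770965576172, 342.37237548828125), (38.02175521850586, 70.59036254882812), 91.41181182861328) [ 0.93177914 -0.06576995  0.02      ]
S ((334.0486755371094, 307.0442810058594), (76.97069549560547, 206.18634033203125), 86.45246887207031) [0.68681128 0.11076124 0.02      ]
S ((304.0423889160156, 220.4496307373047), (108.96627807617188, 179.8470458984375), 99.13555145263672) [ 0.53988972 -0.08893314  0.02      ]
S ((298.6439208984375, 161.3141326904297), (6.4591593742370605, 107.76289367675781), 86.1867446899414) [ 0.38443835 -0.22598087  0.02      ]
S ((226.8691864013672, 149.6454315185547), (17.844663619995117, 37.68342590332031), 178.326171875) [ 0.48638912 -0.4262342   0.02      ]
S ((341.2728271484375, 125.47747802734375), (61.17402267456055, 169.8038330078125), 76.31582641601562) [ 0.18027712 -0.20867279  0.02      ]
S ((143.86361694335938, 232.26075744628906), (17.569650650024414, 326.748321
[... 640 characters left out ...]
9.537841796875, 312.28515625), (76.28246307373047, 179.60333251953125), 50.17953872680664) [ 0.35678084 -0.29571093  0.02      ]
T ((303.5663146972656, 269.1276550292969), (70.67151641845703, 211.89810180664062), 36.855892181396484) [ 0.45419204 -0.17615118  0.02      ]
T ((223.937255859375, 237.8253936767578), (69.42084503173828, 216.7001495361328), 45.15867233276367) [ 5.27418707e-01 -3.50122371e-04  2.00000000e-02]
T ((159.468505859375, 195.2430419921875), (82.74520874023438, 143.42779541015625), 34.24860763549805) [0.62874136 0.14933613 0.02      ]
T ((243.95437622070312, 140.4692840576172), (45.46335983276367, 59.662254333496094), 84.60110473632812) [ 0.75782112 -0.04609431  0.02      ]
```

jog_arm(steps=[[[0,0,0],[0,0,0],0.014],[[0,0,0],[0,0,0],0.014],[[0,0,0],[0,0,0],0.014],[[0,0,0],[0,0,0],0.014]], grip_n=10)

```text
time: 2.6
tool_pos: [0.5908, 0.0287, 0.1883]
ee_rot: [[-0.999, 0.036, 0.001], [0.036, 0.999, -0.0], [-0.001, -0.0, -1.0]]
contact_force: [0.7, 1.0, 0.7]
opening: 0.0155
gripper_force: 0.0
```

jog_arm(steps=[[[0,0,0.0175],[-0.0007,0.0133,0],0.014],[[0,0,0.035],[-0.0029,0.0264,0],0.014],[[0,0,0.0525],[-0.0065,0.0392,0],0.014],[[0,0,0.07],[-0.0115,0.0515,0],0.014],[[0,0,0.0875],[-0.0179,0.0632,0],0.014],[[0,0,0.105],[-0.0254,0.0742,0],0.014],[[0,0,0.1225],[-0.0341,0.0842,0],0.014],[[0,0,0.1389],[-0.0433,0.0927,0],0.014]])

```text
time: 3.6
tool_pos: [0.6373, 0.1192, 0.1881]
ee_rot: [[-0.612, 0.791, 0.0], [0.791, 0.612, -0.002], [-0.001, -0.001, -1.0]]
contact_force: [-1.1, -3.5, 1.3]
opening: 0.014
gripper_force: 1.4
```

jog_arm(steps=[[[0,0,0],[0,0,0],0.014],[[0,0,0],[0,0,0],0.05],[[0,0,0],[0,0,0],0.05],[[0,0,0],[0,0,-0.03],0.05],[[0,0,0],[0,0,-0.06],0.05],[[0,0,0],[0,0,-0.085],0.05]])

```text
time: 4.35
tool_pos: [0.637, 0.1197, 0.2741]
ee_rot: [[-0.615, 0.788, 0.001], [0.788, 0.615, 0.0], [-0.001, 0.001, -1.0]]
contact_force: [0.3, -0.0, 0.0]
opening: 0.0486
gripper_force: 0.0
```

```bash
python3 - <<'E'
from h import *
plan([.5055,-.3212,.26],-32.2)
E
```

```text
rv [ 1.000e-03 -0.000e+00  1.225e+00] d [-0.2667 -0.3749  0.0138] t 4.35
```

In the tool's units: 1.225 rad is 0.195.

jog_arm(steps=[[[0,0,0.0239],[-0.033,-0.047,0],0.06],[[0,0,0.0477],[-0.067,-0.094,0],0.07],[[0,0,0.0716],[-0.1,-0.141,0],0.07],[[0,0,0.0955],[-0.133,-0.188,0],0.07],[[0,0,0.1194],[-0.167,-0.234,0],0.07],[[0,0,0.1432],[-0.2,-0.281,0],0.07],[[0,0,0.1687],[-0.233,-0.328,0],0.07],[[0,0,0.195],[-0.2667,-0.3749,0.01],0.07]])

```text
time: 5.35
tool_pos: [0.5047, -0.323, 0.2638]
ee_rot: [[0.538, 0.843, 0.002], [0.843, -0.538, -0.002], [-0.0, 0.003, -1.0]]
contact_force: [0.5, 0.4, -0.3]
opening: 0.0695
gripper_force: 0.0
```

```bash
python3 - <<'E'
from h import *
from bench import bot, cams, telemetry, ticket
S,T=cams.capture("side"),cams.capture("top")
pickle.dump(S,open("side1.pkl","wb"));pickle.dump(T,open("top1.pkl","wb"))
a=[cv2.resize(c["frame"][y:y+100,x:x+133],(400,300),interpolation=cv2.INTER_CUBIC) for c,x,y in((S,190,100),(T,300,170),(S,290,190),(T,110,110))]
cv2.imwrite("pics/crop1.png",np.vstack([np.hstack(a[:2]),np.hstack(a[2:])]))
plan([.5055,-.3212,.151],-32.2)
E
```

```text
rv [-0.001  0.002 -0.009] d [0.0058 0.0004 0.1102] t 5.45
```

View pics/crop1.png

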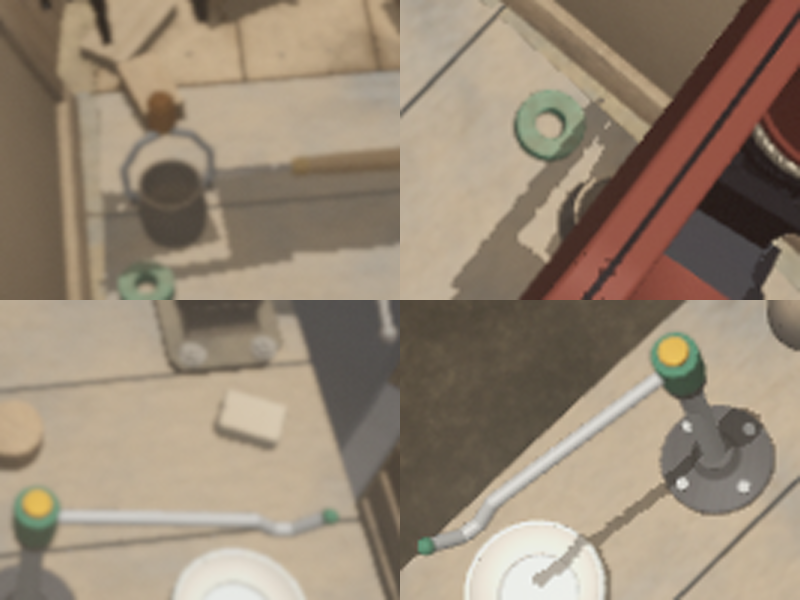

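The ball tip is now at side (400,261.7) / top (118.3,191.7), close to the dish direction, and the pot is untouched. Next I check the arm angle and the clearance to the panel behind the pot.

```bash
python3 - <<'E'
from h import *
S,T=load(1);S0,T0=load(0)
t,e=tri(S,(400,261.7),T,(118.3,191.7));d=t[:2]-[.7102,.0222];print(t,e,np.degrees(np.arctan2(d[1],d[0])),np.linalg.norm(d))
p=np.array([.505,-.322]);u=np.array([.846,-.533])
for uv in((400,230),(420,248),(330,163)):
    for z in(0,.1,.2):
        q=onz(T0,uv,z)[:2];print(uv,z,q.round(3),((q-p)@u).round(3))
for h in(.25,.33): print([proj(S0,np.array([*(p+u*k),h])).round() for k in(.095,)])
print(onz(S0,(216,215),0),onz(S0,(216,215),.1),[(onz(S0,(216,180),z)[:2]-p)@u for z in(0,.1,.2)])
cv2.imwrite("pics/w.png",np.hstack([cv2.resize(S0["frame"][60:260,140:270],(390,600)),cv2.resize(T0["frame"][60:310,290:450],(384,600))]))
E
```

```text
[0.58936611 0.17936253 0.20647482] [0.0, 0.0] 127.55476341086604 0.19824451495974016
(400, 230) 0 [ 0.54  -0.405] 0.074
(400, 230) 0.1 [ 0.524 -0.375] 0.044
(400, 230) 0.2 [ 0.507 -0.345] 0.014
(420, 248) 0 [ 0.497 -0.449] 0.061
(420, 248) 0.1 [ 0.485 -0.415] 0.032
(420, 248) 0.2 [ 0.473 -0.38 ] 0.004
(330, 163) 0 [ 0.705 -0.249] 0.13
(330, 163) 0.1 [ 0.672 -0.235] 0.095
(330, 163) 0.2 [ 0.639 -0.221] 0.059
[array([204., 122.])]
[array([198.,  96.])]
[ 0.67045754 -0.29887269  0.        ] [ 0.70545314 -0.24544268  0.1       ] [np.float64(0.09839756663500022), np.float64(0.10269493835821393), np.float64(0.10699231008142765)]
```

View pics/w.png

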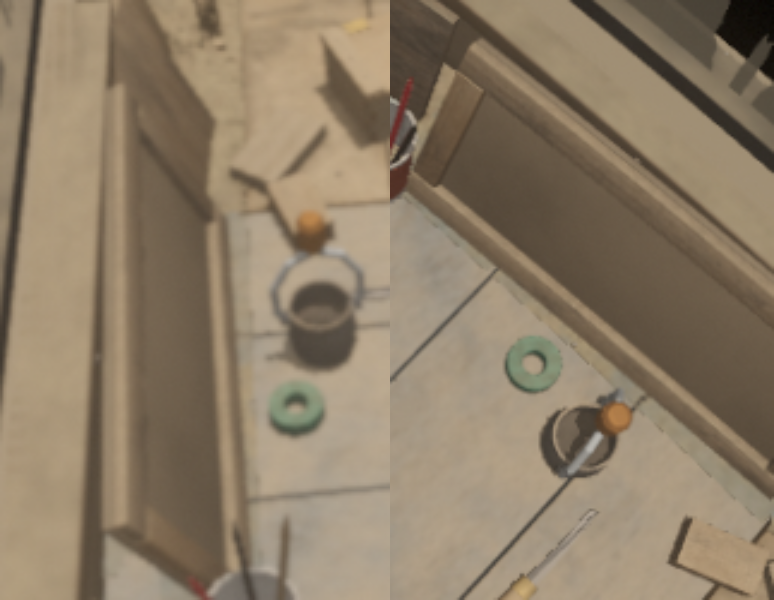

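```bash
python3 - <<'E'
from h import *
S,T=load(0)
p=np.array([.505,-.322]);u=np.array([.846,-.533])
for a,b in(((181.7,236.7),(321,77)),((215,249),(300.4,137))):
    q,e=tri(S,a,T,b);print(q,e,(q[:2]-p)@u)
E
```

```text
[ 0.82382153 -0.21308163  0.19617691] [0.0001, 0.0001] 0.21166952708064418
[ 0.75769907 -0.18844628  0.05623402] [0.0137, 0.0137] 0.1425992808556209
```

The panel's top is 0.196 m high and 0.14 m away from the knob, so the gripper body clears it. Now the grasp.

jog_arm(steps=[[[0,0,0],[0.003,0,0.02],0.07],[[0,0,0],[0.003,0,0.045],0.07],[[0,0,0],[0.003,0,0.07],0.07],[[0,0,0],[0.003,0,0.095],0.07],[[0,0,0],[0.003,0,0.107],0.07],[[0,0,0],[0.003,0,0.112],0.07],[[0,0,0],[0.003,0,0.112],0.07]])

```text
time: 6.32
tool_pos: [0.5072, -0.3181, 0.1508]
ee_rot: [[0.533, 0.846, 0.0], [0.846, -0.533, -0.0], [0.0, 0.0, -1.0]]
contact_force: [-0.2, -0.2, -0.0]
opening: 0.0697
gripper_force: 0.0
```

jog_arm(steps=[[[0,0,0],[0,0,0],0.02],[[0,0,0],[0,0,0],0.02],[[0,0,0],[0,0,0],0.02],[[0,0,0],[0,0,0],0.02],[[0,0,0],[0,0,0],0.02],[[0,0,0],[0,0,0],0.02],[[0,0,0],[0,0,0],0.02]], grip_n=30)

```text
time: 7.2
tool_pos: [0.507, -0.3186, 0.1506]
ee_rot: [[0.534, 0.846, 0.001], [0.846, -0.534, -0.0], [-0.0, 0.001, -1.0]]
contact_force: [1.6, -0.2, -0.2]
opening: 0.0251
gripper_force: 30.0
```

jog_arm(steps=[[[0,0,0],[0,0,-0.01],0.02],[[0,0,0],[0,0,-0.025],0.02],[[0,0,0],[0,0,-0.045],0.02],[[0,0,0],[0,0,-0.065],0.02],[[0,0,0],[0,0,-0.085],0.02],[[0,0,0],[0,0,-0.1],0.02],[[0,0,0],[0,0,-0.1],0.02],[[0,0,0],[0,0,-0.1],0.02]])

```text
time: 8.2
tool_pos: [0.5065, -0.3182, 0.2497]
ee_rot: [[0.534, 0.846, -0.001], [0.846, -0.534, 0.001], [0.0, -0.001, -1.0]]
contact_force: [-0.3, -0.4, -3.2]
opening: 0.0249
gripper_force: 30.0
```

```bash
python3 - <<'E'
from h import *
from bench import bot, cams, telemetry, ticket
S,T=cams.capture("side"),cams.capture("top")
pickle.dump(S,open("side2.pkl","wb"));pickle.dump(T,open("top2.pkl","wb"))
a=[cv2.resize(c["frame"][y:y+150,x:x+200],(400,300),interpolation=cv2.INTER_CUBIC) for c,x,y in((S,170,70),(T,280,120))]
cv2.imwrite("pics/lift.png",np.hstack(a))
plan([.53,.0,.251],10);plan([.545,.236,.251],37.6)
E
```

```text
rv [-0.002 -0.001 -0.738] d [ 0.2816 -0.1497 -0.0014] t 8.3
rv [-0.002 -0.002 -1.219] d [ 0.4892 -0.2629 -0.0011] t 8.3
```

View pics/lift.png

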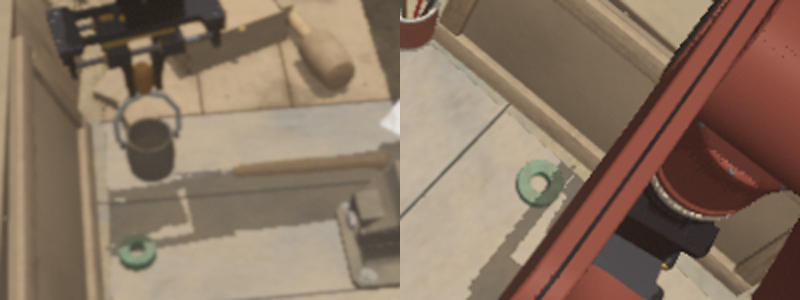

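The pot hangs upright in the grip and the spool is undisturbed. Now I carry it round the arm's tip.

In the tool's units: -0.738 rad is -0.1175.

jog_arm(steps=[[[0,0,-0.0095],[0.02,-0.01,0],0.02],[[0,0,-0.0255],[0.06,-0.032,0],0.02],[[0,0,-0.043],[0.105,-0.056,0],0.02],[[0,0,-0.0605],[0.15,-0.08,0],0.02],[[0,0,-0.078],[0.195,-0.104,0],0.02],[[0,0,-0.0955],[0.235,-0.125,0],0.02],[[0,0,-0.1098],[0.265,-0.141,0],0.02],[[0,0,-0.1175],[0.2816,-0.15,0],0.02]])

```text
time: 9.3
tool_pos: [0.5296, 0.0024, 0.2502]
ee_rot: [[-0.179, 0.984, -0.001], [0.984, 0.179, 0.001], [0.001, -0.001, -1.0]]
contact_force: [0.2, -1.0, -4.3]
opening: 0.0248
gripper_force: 30.0
```

```bash
python3 - <<'E'
from h import *
plan([.49,.15,.249],37.55)
plan([.543,.24,.249],37.55)
E
```

```text
rv [-0.    -0.001 -0.475] d [ 0.1523 -0.0125  0.0013] t 9.3
rv [-0.    -0.001 -0.475] d [0.2313 0.0558 0.0013] t 9.3
```

In the tool's units: -0.475 rad is -0.0756.

jog_arm(steps=[[[0,0,-0.0095],[0.02,-0.002,0],0.02],[[0,0,-0.0255],[0.055,-0.005,0],0.02],[[0,0,-0.043],[0.09,-0.008,0],0.02],[[0,0,-0.0605],[0.125,-0.011,0],0.02],[[0,0,-0.0756],[0.1523,-0.01,0],0.02],[[0,0,-0.0756],[0.185,0.012,0],0.02],[[0,0,-0.0756],[0.214,0.042,0],0.02],[[0,0,-0.0756],[0.2313,0.0558,0],0.02]])

```text
time: 10.3
tool_pos: [0.5454, 0.2385, 0.2503]
ee_rot: [[-0.606, 0.795, -0.0], [0.795, 0.606, 0.0], [0.0, -0.0, -1.0]]
contact_force: [1.3, -0.1, -3.9]
opening: 0.0248
gripper_force: 30.0
```

jog_arm(steps=[[[0,0,0],[0,0,0],0.02],[[0,0,0],[0,0,0],0.02]])

```text
time: 10.55
tool_pos: [0.5444, 0.2366, 0.2501]
ee_rot: [[-0.605, 0.796, -0.001], [0.796, 0.605, -0.001], [0.0, -0.001, -1.0]]
contact_force: [0.1, -0.2, -2.6]
opening: 0.025
gripper_force: 30.0
```

```bash
python3 - <<'E'
from h import *
from bench import bot, cams, telemetry, ticket
S,T=cams.capture("side"),cams.capture("top")
pickle.dump(S,open("side3.pkl","wb"));pickle.dump(T,open("top3.pkl","wb"))
a=[cv2.resize(c["frame"][y:y+150,x:x+200],(400,300),interpolation=cv2.INTER_CUBIC) for c,x,y in((S,290,160),(T,40,100))]
cv2.imwrite("pics/near.png",np.hstack(a))
d=np.array([-.609,.793]);st=np.array([.7102,.0222])
plan([*(st+.17*d),.249],37.55)
E
```

```text
rv [-0.001  0.    -0.006] d [-0.1007  0.0014  0.0015] t 10.65
```

View pics/near.png

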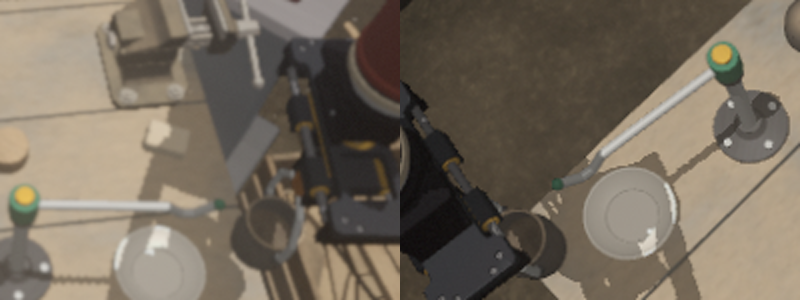

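The pot is just outside the arm's ball tip, aligned with the arm. Moving in above the saddle, then lowering.

jog_arm(steps=[[[0,0,0],[-0.012,0,0],0.02],[[0,0,0],[-0.03,0.001,0],0.02],[[0,0,0],[-0.05,0.001,0],0.02],[[0,0,0],[-0.07,0.001,0],0.02],[[0,0,0],[-0.088,0.001,0],0.02],[[0,0,0],[-0.1,0.0014,0],0.02],[[0,0,0],[-0.1,0.0014,0],0.02],[[0,0,0],[-0.1,0.0014,0],0.02]])

```text
time: 11.65
tool_pos: [0.6063, 0.1588, 0.2504]
ee_rot: [[-0.605, 0.796, -0.0], [0.796, 0.605, 0.0], [0.001, -0.0, -1.0]]
contact_force: [0.0, -0.5, -3.4]
opening: 0.025
gripper_force: 30.0
```

```bash
python3 - <<'E'
from h import *
from bench import bot, cams, telemetry, ticket
S,T=cams.capture("side"),cams.capture("top")
pickle.dump(S,open("side4.pkl","wb"));pickle.dump(T,open("top4.pkl","wb"))
a=[cv2.resize(c["frame"][y:y+100,x:x+133],(400,300),interpolation=cv2.INTER_CUBIC) for c,x,y in((S,320,200),(T,80,140))]
cv2.imwrite("pics/over.png",np.hstack(a))
plan([.6067,.157,.206],37.55)
E
```

```text
rv [-0.    -0.    -0.005] d [-0.002  -0.0009  0.0446] t 11.75
```

View pics/over.png

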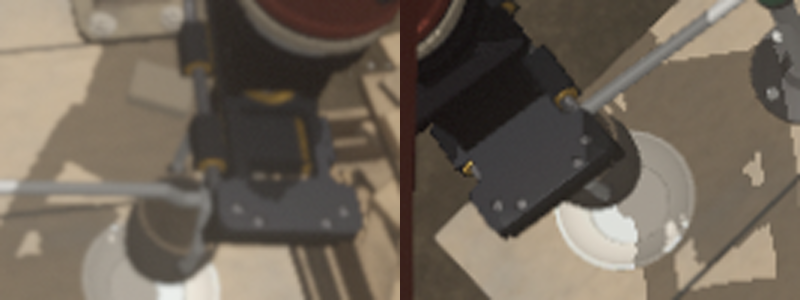

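The arm runs through the handle and the pot sits above the dish. Lowering into the saddle.

jog_arm(steps=[[[0,0,0],[-0.001,0,0.008],0.02],[[0,0,0],[-0.001,0,0.018],0.02],[[0,0,0],[-0.001,0,0.027],0.02],[[0,0,0],[-0.001,0,0.034],0.02],[[0,0,0],[-0.001,0,0.038],0.02],[[0,0,0],[-0.001,0,0.041],0.02],[[0,0,0],[-0.001,0,0.041],0.02]])

```text
time: 12.62
tool_pos: [0.6072, 0.1577, 0.2095]
ee_rot: [[-0.605, 0.796, -0.0], [0.796, 0.605, -0.0], [0.0, -0.0, -1.0]]
contact_force: [0.1, -0.1, -2.5]
opening: 0.0252
gripper_force: 30.0
```

jog_arm(steps=[[[0,0,0],[0,0,0.001],0.02],[[0,0,0],[0,0,0.002],0.02],[[0,0,0],[0,0,0.003],0.02],[[0,0,0],[0,0,0.003],0.02]])

```text
time: 13.12
tool_pos: [0.6071, 0.1577, 0.2065]
ee_rot: [[-0.605, 0.796, -0.0], [0.796, 0.605, 0.0], [0.0, -0.0, -1.0]]
contact_force: [-0.7, 0.6, -3.2]
opening: 0.025
gripper_force: 30.0
```

Weight is still on the tool, so I lower a little more.

jog_arm(steps=[[[0,0,0],[0,0,0.001],0.02],[[0,0,0],[0,0,0.002],0.02],[[0,0,0],[0,0,0.002],0.02]])

```text
time: 13.5
tool_pos: [0.6077, 0.1579, 0.2058]
ee_rot: [[-0.605, 0.796, 0.002], [0.796, 0.605, 0.0], [-0.001, 0.002, -1.0]]
contact_force: [-1.6, -0.3, 4.5]
opening: 0.0251
gripper_force: 30.0
```

jog_arm(steps=[[[0,0,0],[0,0,0.001],0.02],[[0,0,0],[0,0,0.002],0.02],[[0,0,0],[0,0,0.002],0.02]])

```text
time: 13.88
tool_pos: [0.6086, 0.1584, 0.2057]
ee_rot: [[-0.605, 0.796, 0.005], [0.796, 0.605, 0.001], [-0.002, 0.005, -1.0]]
contact_force: [-1.9, 0.9, 10.5]
opening: 0.0252
gripper_force: 29.9
```

jog_arm(steps=[[[0,0,0],[0,0,-0.002],0.02],[[0,0,0],[0,0,-0.0025],0.02],[[0,0,0],[0,0,-0.0025],0.024]], grip_n=5)

```text
time: 14.25
tool_pos: [0.6077, 0.1578, 0.2056]
ee_rot: [[-0.605, 0.796, 0.001], [0.796, 0.605, 0.0], [-0.001, 0.001, -1.0]]
contact_force: [0.9, 1.9, 5.3]
opening: 0.0257
gripper_force: 5.0
```

jog_arm(steps=[[[0,0,0],[0,0,0],0.03],[[0,0,0],[0,0,0],0.045],[[0,0,0],[0,0,0],0.06],[[0,0,0],[0,0,0],0.06],[[0,0,0],[0,0,0],0.06]])

```text
time: 14.88
tool_pos: [0.6071, 0.1577, 0.2049]
ee_rot: [[-0.605, 0.796, -0.0], [0.796, 0.605, -0.0], [0.0, -0.0, -1.0]]
contact_force: [-0.5, -0.3, -0.3]
opening: 0.0577
gripper_force: 0.0
```

jog_arm(steps=[[[0,0,0],[0,0,-0.01],0.06],[[0,0,0],[0,0,-0.025],0.06],[[0,0,0],[0,0,-0.045],0.06],[[0,0,0],[0,0,-0.07],0.06],[[0,0,0],[0,0,-0.1],0.06],[[0,0,0],[0.04,0,-0.11],0.06],[[0,0,0],[0.09,0,-0.11],0.06],[[0,0,0],[0.14,0,-0.11],0.06]])

```text
time: 15.88
tool_pos: [0.5221, 0.2701, 0.3173]
ee_rot: [[-0.605, 0.797, 0.003], [0.797, 0.605, 0.001], [-0.001, 0.003, -1.0]]
contact_force: [1.1, -0.6, 0.1]
opening: 0.06
gripper_force: 0.0
```

jog_arm(steps=[[[0,0,0],[0.05,0,0],0.06],[[0,0,0],[0.1,0,0],0.06],[[0,0,0],[0.15,0,0],0.06],[[0,0,0],[0.15,0,0],0.06],[[0,0,0],[0.15,0,0],0.06],[[0,0,0],[0.15,0,0],0.06],[[0,0,0],[0.15,0,0],0.06],[[0,0,0],[0.15,0,0],0.06]])

```text
time: 16.88
tool_pos: [0.4322, 0.3879, 0.315]
ee_rot: [[-0.604, 0.797, -0.0], [0.797, 0.604, -0.0], [-0.0, -0.0, -1.0]]
contact_force: [-0.1, 0.3, -0.4]
opening: 0.0599
gripper_force: 0.0
```

```bash
python3 - <<'E'
from h import *
from bench import bot, cams, telemetry, ticket
import time
S,T=cams.capture("side"),cams.capture("top")
pickle.dump(S,open("side5.pkl","wb"));pickle.dump(T,open("top5.pkl","wb"))
a=[cv2.resize(c["frame"][y:y+100,x:x+133],(400,300),interpolation=cv2.INTER_CUBIC) for c,x,y in((S,310,200),(T,80,140))]
cv2.imwrite("pics/hung.png",np.hstack(a))
E
```

```text
(no output)
```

View pics/hung.png

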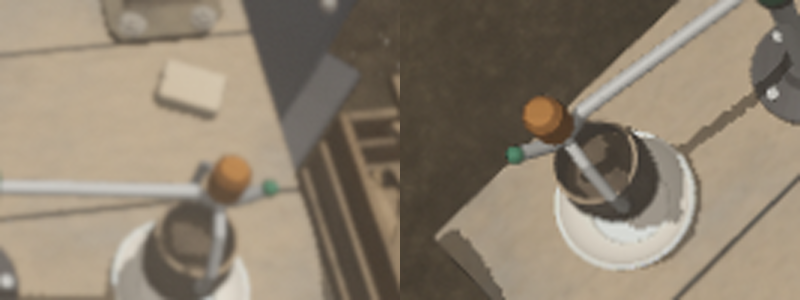

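The pot hangs in the saddle over the dish: knob at side (386,256) / top (128,179), rim centre at side (375,280) / top (146,196). I'll let it settle, then check position, tilt and motion.

jog_arm(steps=[[[0,0,0],[0,0,0],0.06],[[0,0,0],[0,0,0],0.06],[[0,0,0],[0,0,0],0.06],[[0,0,0],[0,0,0],0.06],[[0,0,0],[0,0,0],0.06],[[0,0,0],[0,0,0],0.06],[[0,0,0],[0,0,0],0.06],[[0,0,0],[0,0,0],0.06]], lines="1,1")

```text
time: 17.98
```

```bash
python3 - <<'E'
from h import *
from bench import bot, cams, telemetry, ticket
S0,T0=load(5)
k,e=tri(S0,(386,256),T0,(128.3,179));r,f=tri(S0,(375,280),T0,(145.7,196));print("knob",k,e,"rim",r,f)
v=k-r;print("tilt",np.degrees(np.arccos(v[2]/np.linalg.norm(v))))
def orange(c):
    h=cv2.cvtColor(c["frame"],cv2.COLOR_BGR2HSV);m=cv2.inRange(h,(5,130,60),(16,255,255))
    return m
for i in range(4):
    S,T=cams.capture("side"),cams.capture("top");o=[]
    for c,x,y in((S,310,200),(T,80,140)):
        m=orange(c)[y:y+100,x:x+133];M=cv2.moments(m,True);o.append((round(M["m10"]/M["m00"]+x,2),round(M["m01"]/M["m00"]+y,2)))
    q,e=tri(S,o[0],T,o[1]);print(o,q.round(4),e)
    print([int(np.abs(S["frame"][200:300,310:443].astype(int)-S0["frame"][200:300,310:443]).max())])
E
```

```text
knob [0.60759841 0.15300203 0.22815626] [0.001, 0.001] rim [0.60628381 0.15599256 0.10422778] [0.0006, 0.0006]
tilt 1.5099485445732928
[(387.34, 256.8), (127.64, 179.06)] [0.6075 0.1552 0.2274] [0.0002, 0.0002]
[20]
[(387.31, 256.69), (127.48, 178.82)] [0.6077 0.1552 0.2283] [0.0003, 0.0003]
[21]
[(387.34, 256.84), (127.71, 178.95)] [0.6076 0.1552 0.2275] [0.0001, 0.0001]
[20]
[(387.29, 256.74), (127.58, 178.99)] [0.6075 0.1552 0.2277] [0.0003, 0.0003]
[20]
```

The pot is still, tilted about 1.5°, and about 5 mm from the dish centre. Knob height matches a seated handle, so I'm handing in.

```bash
python3 -c "
from bench import bot, cams, telemetry, ticket
print(ticket.close_job())"
```

```text
the job is handed in; nothing more can be done
None
```

The pot hangs still and upright on the swing arm's hook, about 5 mm from the dish centre by camera with the gripper clear of it, and I handed the job in at about 18 s; no verdict came back.

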